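# Flip up the hold-down over the multiwell plate

### The job

Two identical plate holders stand on the desk, each shut by a hinged steel hold-down with a black grip bar. Swing up the hold-down of the holder that contains the multiwell plate, past its balance point and right back against its stop, so that it stays open on its own and the plate can be taken out. Leave the plate in its seat and the other holder, with the single round dish, shut.

Things in the scene. Friction and masses are not known exactly. Their poses are not given: they have to be found in the camera images.
- plate_holder: Holder with the multiwell plate: aluminium base 160x180x10 mm, fixed. Origin: centre of underside. x points from the grip-bar side to the hinge side at the back (away from the robot, within 23 deg), y along hinge and grip bar, z up. The hinge cheeks at y=+-85 are 59 mm high. An identical holder with one round dish stands 0.24 m or more to its left or right.
- plate_grip (a point): Centre of the black grip bar on the hold-down over the multiwell plate: round rod, 10 mm diameter, 90 mm long along the holder's y; shut, it is at x=-25, z=+81 mm of the holder. Two 8 mm posts at y=+-40 mm carry it: 72 mm between them are free for fingers. The rod may turn in the grip as it swings.
- plate_hinge (a point): Point on the hinge axis (along the holder's y), at x=+55, y=0, z=+36 mm of the holder. The 150 g hold-down is a U of two flat steel arms (y=+-77) and a cross bar 10x160x8 mm, shut at x=-25, z=+37 mm. The grip bar is 44 mm above the cross bar when shut, and as far behind it when swung up: open the fingers only a little there (about 35 mm), then rise.
- plate_bail (a joint): Hinge of the hold-down over the multiwell plate: 0 = shut (level, 3 mm above the plate), grows as the grip bar swings up and back away from the robot, to a stop at 1.95 rad. It swings freely with slight damping: let go below about 1.38 rad (its balance point) it falls shut, well beyond that it falls back to the stop and stays there.
- dish_bail (a joint): The same hinge of the other holder, over the round dish; 0 = shut, to be left shut.
- well_plate: Clear multiwell plate with 24 pink wells, 86 x 128 x 20 mm, lying loose between the low corner ledges of its holder, on the 10 mm base. Origin: centre of its underside; long side along its y, z up.
Mind the look-alikes: they are no part of the job. What is shaped like the plate_holder but purple is not meant.

How it is judged:
At the end, for the whole second after the job is handed in: The hold-down over the multiwell plate rests open at its stop (joint above 1.75 rad, at rest); the other hold-down is shut (below 0.15 rad); the plate lies flat in its seat, within 12 mm of where it began (value of joint plate_bail above 1.75 rad and velocity of joint plate_bail below 0.1 rad/s and value of joint dish_bail below 0.15 rad and distance of well_plate from where it was at the start of the episode below 0.012 m and angle between well_plate's own z axis and vertical below 0.1 rad); the robot touches nothing.
It fails at once if the other holder's hold-down is swung up (beyond 0.3 rad) (value of joint dish_bail above 0.3 rad).
It fails at once if the multiwell plate is knocked out of its seat (moved 20 mm or more) (distance of well_plate from where it was at the start of the episode above 0.02 m).
It also fails if it takes over 32 s, if anything falls off the work surface, if the arm or the gripper's body presses on something with over 40 N, if the wrist force passes 120 N, or if a joint passes its speed limit or range.

### The arm

A 7-joint arm with a two-finger parallel gripper is mounted at the origin on a cart in front of the work surface, level with it; the furniture and walls round the work are solid. World frame = base frame: x ahead of the robot, y to its left, z up, the work surface at z = 0. Lengths are in m, angles in rad, forces in N, time in s.
With the tool pointing down it reaches from about 0.4 to 0.85 m from the base axis. Payload 4.5 kg.
Tool frame: the origin (TCP) lies at the very end of the fingers, on their centre line; the grasp point (between the pads) lies arm.hold_point_z behind it (arm.hold_point_z is the distance from the TCP to the grasp point, in m); y points along the fingers, x is the direction in which the jaws open and shut, and the axes are right-handed (so a half turn about y gives the same grasp; the last joint's range is limited). The gripper opens to 85 mm and grips with 20 to 120 N. Pads are 22 mm wide; open, the fingers measure 114 mm over their backs; the gripper's body (76 mm by 85 mm) begins 54 mm behind the grasp point. The pads swing forward as they close: fully open they stand 13 mm farther back than shut.
Start: joints at [1.293, 0.689, -0.195, 1.565, 0.157, 0.902, -0.215], TCP at [0.192, -0.595, 0.231] pointing down, gripper open.
Joint ranges: [-3.01, 3.01], [-0.46, 2.08], [-1.47, 1.51], [0.13, 2.56], [-1, 4.14], [0.04, 2.09], [-2.66, 2.66]. Speed limits (rad/s): [2.57, 2.57, 3.14, 3.14, 3.14, 3.14, 3.14].

### API

Orientations are given as a unit quaternion [x, y, z, w].
In Python, from plant import arm, viewer gives the robot as it stands.
- The arm moves only by the tool servo_tool, never from a script. Its argument "rows" is a list of rows, each an object of numbers: "tx", "ty", "tz": the shift along the tool's x, y, z in mm; "yaw": the turn about the tool's y in units of 6 degrees (1.0 is 6 degrees). In form: [{"tx": .., "ty": .., "tz": .., "yaw": ..}, ...]. A call has 1 to 5 rows; each row is the pose to reach, as a shift and turn from the pose commanded when the call began, along the tool's axes at that moment; what a row does not reach only later rows make up. A row lasts 1/8 s, in which the tool goes at most 62.5 mm and 10.7 degrees, less where a joint would pass 70% of its speed; a pose out of reach is approached as far as the arm can. A call with a gripper value outside its range is refused whole. "jaw" is the finger opening in mm, from 0 to 85.4, set as the call begins (left out, the last holds). The fingers move at their own pace and stop on an object; "grip_force" is the grip in N (left out, the last holds). Time passes only in rows, so rows that repeat a pose let the fingers close. It gives the time, the measured TCP pose, the force and the opening at its end, in the units of the state.
- arm.read_state(): the state, without advancing time (a new reading comes with each control period).
- viewer.camera(name): name is "scene" or "top" or "wrist"; returns a dict with "color" (480x640x3 uint8, red, green, blue), "fx", "fy", "cx", "cy" (pixels), "T" (4x4, takes a point from camera to world coordinates); the wrist camera has in their place "mount" (4x4, takes a point from camera to tool coordinates, whose origin is the TCP and whose axes are the tool frame's). Camera axes: x right, y down, z forward; pixel columns grow to the right and rows downward; lengths in m; the calibration is good to about 2 mm. A picture is of the moment at which its call begins: read the wrist's pose just before it. There is no depth.
- arm.job_done(): hands the job in, once; it reports no verdict.
The state is a dict: "clock": time; "joint_pos": joint angles; "qvel": joint speeds; "effort": joint torques, N m; "tool_pos": TCP position; "orientation": TCP orientation; "wrist_force": force on the tool from outside, world axes, zero at the start; "moment": the same for the moment, N m; "opening": opening from 0.0 (shut) to 1.0 (fully open).
Only numpy, scipy, OpenCV 4.12 (cv2) and the standard library are available. Lean on these libraries where they do the work, as an engineer would, in place of code of your own. Each camera call takes 0.05 s, during which the arm holds its last target. There are 200 camera calls.

## Working session

There is one attempt and no reset: what is moved stays moved. The work goes in short steps, Python scripts to look and compute and a tool call to move; the robot and the scene stay as the last step left them, time stands still between calls to the robot, and variables do not carry over. Pictures are saved under pics/ and viewed, about 8 in all and at most 12, crops included, and the job is handed in when it is done.

Besides the shell and the picture viewer there is one more tool, called after "Emit:" as name(argument=value, ...), one argument or row to a line, values as JSON. servo_tool: Moves the arm, as the interface text tells. Its arguments: {"type":"object","properties":{"rows":{"type":"array","items":{"type":"object","properties":{"tx":{"type":"number"},"ty":{"type":"number"},"tz":{"type":"number"},"yaw":{"type":"number"}}}},"jaw":{"type":"number"},"grip_force":{"type":"number"}},"required":["rows"]}

```bash
ls; mkdir -p pics; cat > h.py <<'E'
import numpy as np, cv2
from plant import arm, viewer
from scipy.spatial.transform import Rotation as R
def snap(n,f):
    s=arm.read_state(); c=viewer.camera(n); cv2.imwrite(f'pics/{f}.png',c['color'][:,:,::-1])
    if n=='wrist':
        M=np.eye(4);M[:3,:3]=R.from_quat(s['orientation']).as_matrix();M[:3,3]=s['tool_pos'];c['T']=M@c['mount']
    np.savez(f'pics/{f}.npz',T=c['T'],k=[c['fx'],c['fy'],c['cx'],c['cy']]); return c
def ray(f,u,v,z):
    d=np.load(f'pics/{f}.npz');fx,fy,cx,cy=d['k'];T=d['T']
    r=T[:3,:3]@[(u-cx)/fx,(v-cy)/fy,1];o=T[:3,3];return o+r*(z-o[2])/r[2]
E
python3 - <<'E'
from h import *
s=arm.read_state();print(s,arm.hold_point_z)
print(R.from_quat(s['orientation']).as_matrix().round(3))
a=snap('top','top0');b=snap('scene','scene0')
print(a['T'].round(3),b['T'].round(3),a['fx'])
E
```

```text
pics
{'clock': 0.0, 'joint_pos': array([ 1.29279811,  0.69000413, -0.1945095 ,  1.56639942,  0.15730549,
        0.90247749, -0.21511919]), 'qvel': array([ 9.90879532e-05, -1.04860514e-03, -1.29896480e-03, -8.06678689e-04,
        1.08594850e-03,  2.54418345e-03, -1.58724388e-04]), 'effort': array([-7.17880976e-04, -5.39614069e+01, -1.26627814e+00, -1.58545160e+01,
        9.20137652e-03,  9.30089154e-03,  4.84837429e-06]), 'tool_pos': array([ 0.19147261, -0.59424036,  0.2304566 ]), 'orientation': array([-0.57123219,  0.41685114, -0.41571131,  0.57193796]), 'wrist_force': array([-0.18575375,  0.81917962, -0.10475431]), 'moment': array([0.0032332 , 0.0578532 , 0.02943828]), 'opening': 1.0010214273379505} 0.0187
[[ 0.307 -0.001  0.952]
 [-0.952  0.002  0.307]
 [-0.002 -1.    -0.   ]]
[[-0.002 -0.985  0.17   0.249]
 [-1.     0.006  0.023  0.181]
 [-0.023 -0.17  -0.985  1.677]
 [ 0.     0.     0.     1.   ]] [[-0.678 -0.312  0.665 -0.316]
 [-0.735  0.32  -0.598  0.929]
 [-0.026 -0.894 -0.447  0.634]
 [ 0.     0.     0.     1.   ]] 555.2243572232446
```

View pics/top0.png

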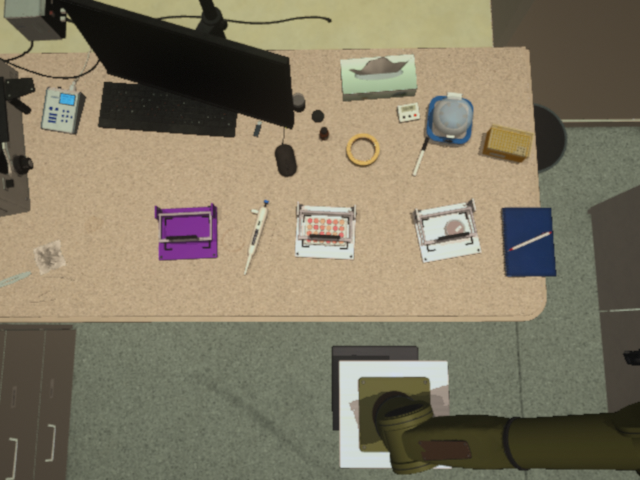

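View pics/scene0.png

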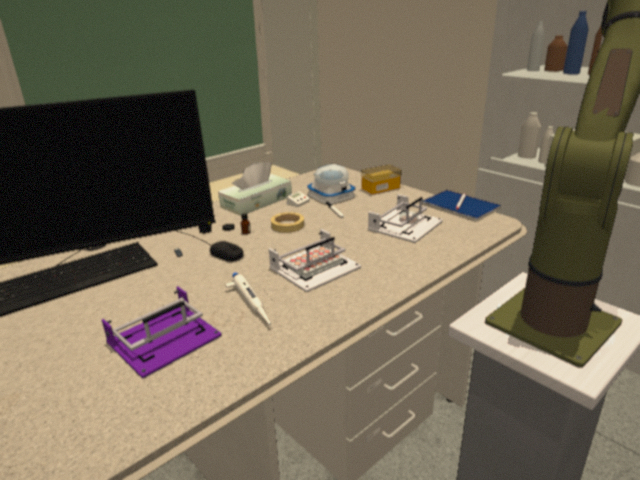

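The top view shows the plate holder (pink wells) at about (326,232), the dish holder at (447,232) and the purple look-alike at (187,232). The grip bar is toward the robot, at about (326,241).

```bash
python3 - <<'E'
from h import *
im=cv2.imread('pics/top0.png'); hsv=cv2.cvtColor(im,cv2.COLOR_BGR2HSV)
x0,y0=285,195; c=im[y0:270,x0:365]; h=hsv[y0:270,x0:365]
dk=(h[...,2]<70).astype(np.uint8)
n,l,st,ce=cv2.connectedComponentsWithStats(dk)
for i in range(1,n):
    if st[i][4]>8:
        p=ce[i]+[x0,y0]; print('dark',st[i]+[x0,y0,0,0,0],p,ray('top0',*p,.081).round(4))
w=((h[...,1]<45)&(h[...,2]>170)).astype(np.uint8)
ys,xs=np.nonzero(w); r=cv2.minAreaRect(np.c_[xs+x0,ys+y0].astype(np.float32)); print(r)
P=[ray('top0',*q,.01) for q in cv2.boxPoints(r)]; print(np.round(P,4),np.mean(P,0))
cv2.imwrite('pics/c0.png',cv2.resize(c,None,fx=8,fy=8,interpolation=cv2.INTER_CUBIC))
E
```

```text
dark [310 235  29   4  70] [323.74285714 236.25714286] [0.5062 0.1984 0.081 ]
((325.0773620605469, 230.53038024902344), (59.18124771118164, 54.135597229003906), 3.012787342071533)
[[0.4576 0.2891 0.01  ]
 [0.625  0.2812 0.01  ]
 [0.614  0.0998 0.01  ]
 [0.4474 0.1106 0.01  ]] [0.53600645 0.19518138 0.01      ]
```

View pics/c0.png

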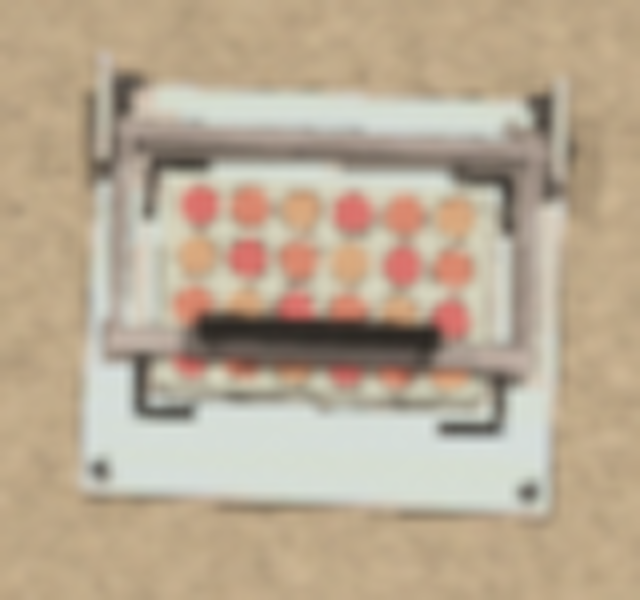

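The crop shows the grip bar ends at crop pixels (200,330) and (438,342). That puts the bar at about (0.508, 0.197), with the holder turned about -3°.

Emit:
servo_tool(
  rows=[
    {"tx":-23,"tz":58,"yaw":-0.7},
    {"tx":-47,"tz":116,"yaw":-1.4},
    {"tx":-70,"tz":174,"yaw":-2.1},
    {"tx":-94,"tz":232,"yaw":-2.8},
    {"tx":-117,"tz":290,"yaw":-3.5},
  ],
  jaw=85,
  grip_force=30,
)

```text
invalid input at $.rows[0]: expected keys tx, ty, tz, yaw
```

Emit:
servo_tool(
  rows=[
    {"tx":-23,"ty":0,"tz":58,"yaw":-0.7},
    {"tx":-47,"ty":0,"tz":116,"yaw":-1.4},
    {"tx":-70,"ty":0,"tz":174,"yaw":-2.1},
    {"tx":-94,"ty":0,"tz":232,"yaw":-2.8},
    {"tx":-117,"ty":0,"tz":290,"yaw":-3.5},
  ],
  jaw=85,
  grip_force=30,
)

```text
clock: 0.72
tool_pos: [0.4327, -0.3933, 0.2311]
orientation: [0.638, -0.305, 0.304, -0.638]
wrist_force: [0.9, -1.5, 0.6]
opening: 0.997
```

```bash
cat >> h.py <<'E'
def st():
    s=arm.read_state();M=R.from_quat(s['orientation']).as_matrix()
    print(round(s['clock'],2),s['tool_pos'].round(4),'x ang',np.degrees(np.arctan2(M[1,0],M[0,0])).round(2),'y',M[:,1].round(3),'F',s['wrist_force'].round(1),'op',round(s['opening']*85.4,1),s['joint_pos'].round(2));return s,M
def to(p):
    s,M=st();print('tool delta mm',(M.T@(np.array(p)-s['tool_pos'])*1000).round(1))
E
python3 -c "
from h import *
to([.5,.2,.2])"
```

```text
0.72 [ 0.4327 -0.3933  0.2311] x ang -51.01 y [-0.001  0.    -1.   ] F [ 0.9 -1.5  0.6] op 85.1 [ 0.82  0.64 -0.27  1.69  0.22  0.84 -0.44]
tool delta mm [-418.7   31.1  425.7]
```

Emit:
servo_tool(
  rows=[
    {"tx":-42,"ty":0,"tz":42,"yaw":-0.9},
    {"tx":-84,"ty":0,"tz":84,"yaw":-1.8},
    {"tx":-126,"ty":0,"tz":128,"yaw":-2.7},
    {"tx":-168,"ty":0,"tz":170,"yaw":-3.6},
    {"tx":-210,"ty":0,"tz":213,"yaw":-4.5},
  ],
)

```text
clock: 1.35
tool_pos: [0.4655, -0.0958, 0.2312]
orientation: [0.692, -0.147, 0.147, -0.692]
wrist_force: [1.0, -0.7, 0.1]
opening: 0.994
```

```bash
python3 -c "
from h import *
to([.5,.2,.2])"
```

```text
1.35 [ 0.4655 -0.0958  0.2312] x ang -23.97 y [-0. -0. -1.] F [ 1.  -0.7  0.1] op 84.9 [ 0.36  0.52 -0.39  2.    0.3   0.68 -0.63]
tool delta mm [-88.7  31.2 284.3]
```

Emit:
servo_tool(
  rows=[
    {"tx":-18,"ty":6,"tz":57,"yaw":-0.8},
    {"tx":-36,"ty":12,"tz":114,"yaw":-1.6},
    {"tx":-54,"ty":18,"tz":171,"yaw":-2.4},
    {"tx":-72,"ty":25,"tz":228,"yaw":-3.2},
    {"tx":-88,"ty":31,"tz":281,"yaw":-3.5},
  ],
)

```text
clock: 1.98
tool_pos: [0.5001, 0.1969, 0.1998]
orientation: [0.707, -0.019, 0.018, -0.707]
wrist_force: [0.6, -0.1, 0.4]
opening: 0.997
```

Emit:
servo_tool(
  rows=[
    {"tx":0,"ty":0,"tz":0,"yaw":0},
    {"tx":0,"ty":0,"tz":0,"yaw":0},
  ],
)

```text
clock: 2.22
tool_pos: [0.4999, 0.1939, 0.1998]
orientation: [0.707, -0.02, 0.019, -0.706]
wrist_force: [-0.9, -0.7, -0.2]
opening: 0.995
```

```bash
python3 -c "
from h import *
to([.508,.197,.2])
c=snap('wrist','w0');print(c['T'].round(3),c['fx'])"
```

```text
2.23 [0.4999 0.1939 0.1998] x ang -3.15 y [-0.001 -0.002 -1.   ] F [-0.9 -0.7 -0.2] op 85.0 [-0.2   0.64 -0.43  1.86  0.38  0.73 -0.9 ]
tool delta mm [ 7.9 -0.2  3.5]
[[ 0.999 -0.051 -0.017  0.505]
 [-0.054 -0.946 -0.318  0.275]
 [-0.     0.319 -0.948  0.342]
 [ 0.     0.     0.     1.   ]] 416.76486494967793
```

View pics/w0.png

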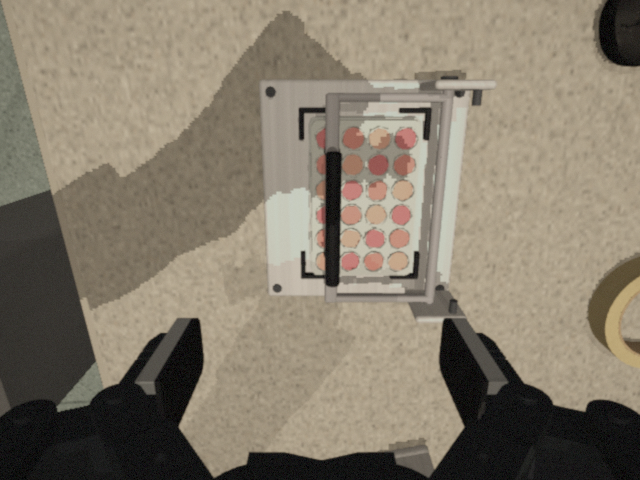

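The wrist view shows the black grip bar from (334,152) to (333,286). It lies nearly vertical in the image, between the fingers in x.

```bash
python3 - <<'E'
from h import *
im=cv2.imread('pics/w0.png'); g=im.max(2)[130:300,315:355]<60
ys,xs=np.nonzero(g); r=cv2.minAreaRect(np.c_[xs+315,ys+130].astype(np.float32));print(r)
for q in [(333.5,152),(333.5,286),r[0]]: print(ray('w0',*q,.081).round(4))
for q in [(262,82),(269,296),(450,296),(467,82)]: print('base',ray('w0',*q,.01).round(4))
to(list(ray('w0',*r[0],.081)[:2])+[.064])
E
```

```text
((328.9449157714844, 217.8778076171875), (23.221431732177734, 134.21267700195312), 2.2906100749969482)
[0.5107 0.2428 0.081 ]
[0.5067 0.1521 0.081 ]
[0.5059 0.2008 0.081 ]
base [0.4614 0.2884 0.01  ]
base [0.4501 0.1121 0.01  ]
base [0.6093 0.1035 0.01  ]
base [0.6141 0.2802 0.01  ]
2.27 [0.5001 0.193  0.1999] x ang -3.24 y [-0.001 -0.002 -1.   ] F [0.  0.  0.1] op 85.0 [-0.19  0.64 -0.43  1.86  0.38  0.73 -0.9 ]
tool delta mm [  5.5 135.9   8.4]
```

Emit:
servo_tool(
  rows=[
    {"tx":8,"ty":30,"tz":4,"yaw":0},
    {"tx":8,"ty":65,"tz":4,"yaw":0},
    {"tx":8,"ty":100,"tz":4,"yaw":0},
    {"tx":8,"ty":125,"tz":4,"yaw":0},
    {"tx":8,"ty":137,"tz":4,"yaw":0},
  ],
  jaw=60,
)

```text
clock: 2.9
tool_pos: [0.5082, 0.196, 0.0622]
orientation: [0.708, -0.021, 0.02, -0.706]
wrist_force: [0.3, -0.7, -0.6]
opening: 0.7
```

Emit:
servo_tool(
  rows=[
    {"tx":0,"ty":0,"tz":0,"yaw":0},
    {"tx":0,"ty":0,"tz":0,"yaw":0},
  ],
)

```text
clock: 3.15
tool_pos: [0.5092, 0.1983, 0.0642]
orientation: [-0.707, 0.019, -0.02, 0.707]
wrist_force: [0.8, 0.6, 0.0]
opening: 0.7
```

```bash
python3 -c "
from h import *
to([.5087,.1975,.063])
c=snap('wrist','w1')"
```

```text
3.15 [0.5092 0.1983 0.0642] x ang -3.17 y [ 0.002  0.001 -1.   ] F [0.8 0.6 0. ] op 59.8 [-0.29  0.86 -0.28  1.92  0.53  0.43 -1.02]
tool delta mm [-0.5  1.2 -0.8]
```

View pics/w1.png

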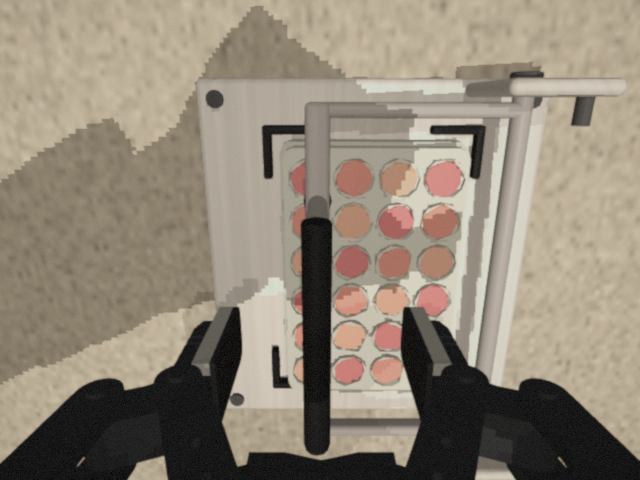

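The bar (u≈317, v 220–450) lies between the two pads (u≈240 and 405), nearly centred. I'll close on it.

Emit:
servo_tool(
  rows=[
    {"tx":0,"ty":0,"tz":0,"yaw":0},
    {"tx":0,"ty":0,"tz":0,"yaw":0},
    {"tx":0,"ty":0,"tz":0,"yaw":0},
    {"tx":0,"ty":0,"tz":0,"yaw":0},
    {"tx":0,"ty":0,"tz":0,"yaw":0},
  ],
  jaw=0,
  grip_force=35,
)

```text
clock: 3.82
tool_pos: [0.5077, 0.1985, 0.0635]
orientation: [0.707, -0.02, 0.019, -0.707]
wrist_force: [-2.9, -0.1, 6.1]
opening: 0.1
```

```bash
python3 -c "
from h import *
st()
a0=np.arctan2(45,80);r=np.hypot(45,80)
for t in np.arange(0.13,1.96,0.13): print(round(t,2),'tx %.0f ty %.0f'%(80-r*np.cos(a0+t),45-r*np.sin(a0+t)))"
```

```text
3.83 [0.5077 0.1985 0.0635] x ang -3.12 y [-0.001 -0.    -1.   ] F [-2.9 -0.1  6.1] op 8.5 [-0.29  0.86 -0.28  1.93  0.53  0.43 -1.02]
0.13 tx 7 ty -10
0.26 tx 14 ty -19
0.39 tx 23 ty -27
0.52 tx 33 ty -34
0.65 tx 44 ty -39
0.78 tx 55 ty -43
0.91 tx 66 ty -46
1.04 tx 78 ty -47
1.17 tx 90 ty -46
1.3 tx 102 ty -44
1.43 tx 113 ty -41
1.56 tx 124 ty -35
1.69 tx 134 ty -29
1.82 tx 143 ty -21
1.95 tx 151 ty -13
```

Emit:
servo_tool(
  rows=[
    {"tx":7,"ty":-10,"tz":0,"yaw":0},
    {"tx":14,"ty":-19,"tz":0,"yaw":0},
    {"tx":23,"ty":-27,"tz":0,"yaw":0},
    {"tx":33,"ty":-34,"tz":0,"yaw":0},
    {"tx":44,"ty":-39,"tz":0,"yaw":0},
  ],
)

```text
clock: 4.45
tool_pos: [0.5488, 0.1961, 0.1032]
orientation: [0.708, -0.021, 0.017, -0.706]
wrist_force: [-8.3, -0.7, 11.8]
opening: 0.103
```

```bash
python3 -c "
from h import *
st()"
```

```text
4.45 [0.5488 0.1961 0.1032] x ang -3.05 y [-0.006 -0.002 -1.   ] F [-8.3 -0.7 11.8] op 8.8 [-0.21  0.83 -0.37  1.79  0.47  0.62 -0.91]
```

Emit:
servo_tool(
  rows=[
    {"tx":11,"ty":-4,"tz":0,"yaw":0},
    {"tx":22,"ty":-7,"tz":0,"yaw":0},
    {"tx":34,"ty":-8,"tz":0,"yaw":0},
    {"tx":46,"ty":-7,"tz":0,"yaw":0},
    {"tx":58,"ty":-5,"tz":0,"yaw":0},
  ],
)

```text
clock: 5.08
tool_pos: [0.6115, 0.1926, 0.1074]
orientation: [0.707, -0.019, 0.02, -0.707]
wrist_force: [-4.0, 0.8, -0.3]
opening: 0.102
```

```bash
python3 -c "
from h import *
st()"
```

```text
5.08 [0.6115 0.1926 0.1074] x ang -3.16 y [ 0.001 -0.    -1.   ] F [-4.   0.8 -0.3] op 8.7 [-0.17  0.89 -0.39  1.61  0.45  0.74 -0.82]
```

Emit:
servo_tool(
  rows=[
    {"tx":11,"ty":3,"tz":0,"yaw":0},
    {"tx":22,"ty":9,"tz":0,"yaw":0},
    {"tx":32,"ty":15,"tz":0,"yaw":0},
    {"tx":41,"ty":23,"tz":0,"yaw":0},
    {"tx":45,"ty":27,"tz":0,"yaw":0},
  ],
)

```text
clock: 5.7
tool_pos: [0.6557, 0.1901, 0.0793]
orientation: [0.707, -0.02, 0.019, -0.707]
wrist_force: [-0.7, -1.0, 2.2]
opening: 0.098
```

Emit:
servo_tool(
  rows=[
    {"tx":0,"ty":0,"tz":0,"yaw":0},
  ],
)

```text
clock: 5.82
tool_pos: [0.6554, 0.1901, 0.0796]
orientation: [0.707, -0.019, 0.019, -0.707]
wrist_force: [-0.6, -0.1, 0.7]
opening: 0.095
```

```bash
python3 -c "
from h import *
st();snap('wrist','w2')"
```

```text
5.83 [0.6554 0.1901 0.0796] x ang -3.14 y [-0. -0. -1.] F [-0.6 -0.1  0.7] op 8.1 [-0.16  0.97 -0.39  1.48  0.46  0.79 -0.77]
```

View pics/w2.png

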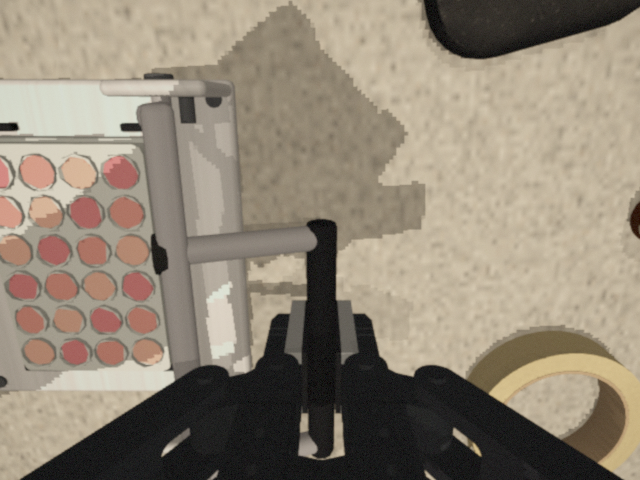

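The bar is in the grip at u≈320. The cross bar is swung back at u≈170, at roughly 1.88 rad. I'll go the last few mm to the stop, open to 35 mm and rise.

Emit:
servo_tool(
  rows=[
    {"tx":3,"ty":3,"tz":0,"yaw":0},
    {"tx":5,"ty":6,"tz":0,"yaw":0},
    {"tx":5,"ty":6,"tz":0,"yaw":0},
  ],
)

```text
clock: 6.25
tool_pos: [0.659, 0.1899, 0.0751]
orientation: [0.707, -0.02, 0.018, -0.706]
wrist_force: [-5.5, -2.0, 9.3]
opening: 0.097
```

Emit:
servo_tool(
  rows=[
    {"tx":0,"ty":0,"tz":0,"yaw":0},
    {"tx":0,"ty":0,"tz":0,"yaw":0},
    {"tx":0,"ty":0,"tz":0,"yaw":0},
    {"tx":0,"ty":0,"tz":0,"yaw":0},
  ],
  jaw=34,
)

```text
clock: 6.75
tool_pos: [0.6604, 0.1901, 0.0742]
orientation: [-0.707, 0.019, -0.019, 0.707]
wrist_force: [-0.1, 0.1, 0.5]
opening: 0.398
```

```bash
python3 -c "
from h import *
st();snap('wrist','w3')"
```

```text
6.75 [0.6604 0.1901 0.0742] x ang -3.13 y [ 0.  0. -1.] F [-0.1  0.1  0.5] op 34.0 [-0.16  0.98 -0.39  1.46  0.46  0.79 -0.77]
```

View pics/w3.png

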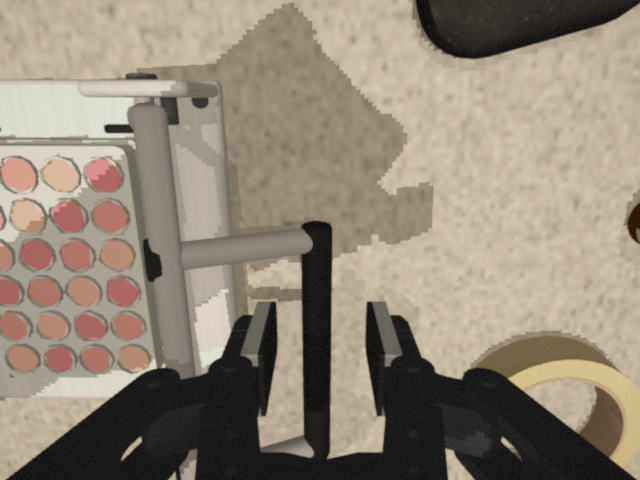

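The fingers are open around the bar (u≈317, pads at 272 and 370), no contact force, and the hold-down has stayed put. I'll rise now.

Emit:
servo_tool(
  rows=[
    {"tx":3,"ty":-5,"tz":0,"yaw":0},
    {"tx":3,"ty":-20,"tz":0,"yaw":0},
    {"tx":3,"ty":-45,"tz":0,"yaw":0},
    {"tx":3,"ty":-80,"tz":0,"yaw":0},
    {"tx":3,"ty":-130,"tz":0,"yaw":0},
  ],
)

```text
clock: 7.42
tool_pos: [0.6626, 0.1896, 0.2055]
orientation: [0.707, -0.02, 0.019, -0.707]
wrist_force: [0.9, -0.0, 0.4]
opening: 0.393
```

Emit:
servo_tool(
  rows=[
    {"tx":-20,"ty":-30,"tz":0,"yaw":0},
    {"tx":-60,"ty":-40,"tz":0,"yaw":0},
    {"tx":-90,"ty":-40,"tz":0,"yaw":0},
    {"tx":-90,"ty":-40,"tz":0,"yaw":0},
    {"tx":-90,"ty":-40,"tz":0,"yaw":0},
  ],
)

```text
clock: 8.05
tool_pos: [0.5745, 0.1947, 0.2452]
orientation: [-0.707, 0.019, -0.02, 0.707]
wrist_force: [1.4, -0.1, -0.7]
opening: 0.397
```

```bash
python3 -c "
from h import *
st();snap('wrist','w4');snap('scene','s4')
a=cv2.imread('pics/w4.png');b=cv2.imread('pics/s4.png')[180:340,200:480]
cv2.imwrite('pics/m4.png',np.hstack([cv2.resize(a,(400,300)),cv2.resize(b,(400,300))]))"
```

```text
8.05 [0.5745 0.1947 0.2452] x ang -3.17 y [ 0.002  0.    -1.   ] F [ 1.4 -0.1 -0.7] op 33.9 [-0.14  0.68 -0.47  1.6   0.36  0.95 -0.78]
```

View pics/m4.png

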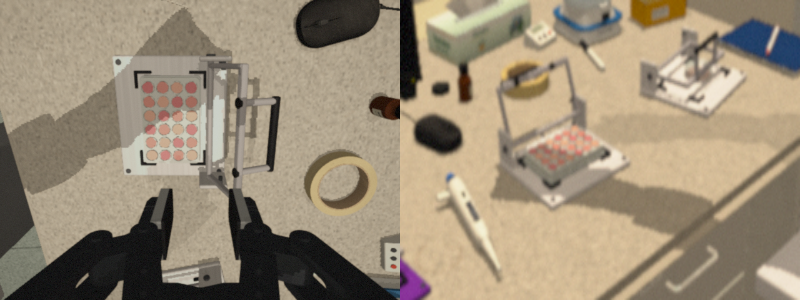

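The left half of the picture shows the hold-down swung back, with its bar at about (275,133), and the plate seated at (172,120). In the right half, the dish holder is still shut at (700,75).

```bash
python3 -c "
from h import *
print(ray('w4',440,213,.0936).round(3),'expected at stop ~',(.534+.1266*.9985).__round__(3))
st();print(arm.job_done())"
```

```text
[0.662 0.192 0.094] expected at stop ~ 0.66
8.15 [0.5746 0.1946 0.2445] x ang -3.2 y [ 0.001  0.    -1.   ] F [-0.5  0.   0.2] op 33.7 [-0.14  0.68 -0.47  1.6   0.36  0.95 -0.79]
the job is handed in; nothing more can be done
None
```

The hold-down over the multiwell plate is open and resting back at its stop, and I handed the job in at about 8.2 s of the 32 s allowed. I gripped its bar from above, swung it along the arc to the stop, opened the fingers to 34 mm and rose clear.

- **Hold-down:** in the last wrist picture the grip bar is at x ≈ 0.662 m, against about 0.660 m expected at the stop. I did not read the joint angle directly.
- **Plate and other holder:** the plate looks flat and in its seat, and the dish holder still looks shut. I judged both by eye and did not measure how far the plate may have shifted.
- **Robot:** it touches nothing, with the wrist force near zero. The largest force I read during the swing was about 14 N.

No check failed or disagreed.

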